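Put three mixed-up sample pots back on their own trays

TASK

Three sample pots have been mixed up: each stands in a tray of another pot's colour. Park one of them in the empty green tray to make room, then bring every pot to the middle of the tray that has the colour of its lid, so that the green tray is empty again. Keep the pots upright, lower them gently instead of dropping them, never stand one on the bench, and leave the beaker, the amber bottle and the mortar where they are.

Things in the scene. Friction and masses are not known exactly. Their poses are not given: they have to be found in the camera images.
- pot_red_mid (a point): Sample pot with the red lid: upright closed round pot, 50 mm in diameter from bottom to top and 60 mm tall, white body with a thin red band near its foot and a red lid (top 16 mm), about 0.12 kg, loose. The point is the pot's centre, half-way up (30 mm above its underside); z runs up its axis. At the start it stands roughly in the middle of the blue tray.
- pot_blue_mid (a point): Sample pot with the blue lid: upright closed round pot, 50 mm in diameter from bottom to top and 70 mm tall, white body with a thin blue band near its foot and a blue lid (top 16 mm), about 0.12 kg, loose. The point is the pot's centre, half-way up (35 mm above its underside); z runs up its axis. At the start it stands roughly in the middle of the yellow tray.
- pot_yellow_mid (a point): Sample pot with the yellow lid: upright closed round pot, 50 mm in diameter from bottom to top and 80 mm tall, white body with a thin yellow band near its foot and a yellow lid (top 16 mm), about 0.12 kg, loose. The point is the pot's centre, half-way up (40 mm above its underside); z runs up its axis. At the start it stands roughly in the middle of the red tray.
- tray_red: Red square tray, 100 x 100 mm, fixed to the bench. Its floor is 10 mm above the bench and a lip, 4 mm thick, rises to 15 mm above the bench around a flat inside of 92 x 92 mm. Room for one pot only. A thin white circle, 60 mm across, marks its middle. The origin is the centre of its underside, at bench height; x and y run along its sides, z up.
- tray_blue: Blue square tray, 100 x 100 mm, fixed to the bench. Its floor is 10 mm above the bench and a lip, 4 mm thick, rises to 15 mm above the bench around a flat inside of 92 x 92 mm. Room for one pot only. A thin white circle, 60 mm across, marks its middle. The origin is the centre of its underside, at bench height; x and y run along its sides, z up.
- tray_yellow: Yellow square tray, 100 x 100 mm, fixed to the bench. Its floor is 10 mm above the bench and a lip, 4 mm thick, rises to 15 mm above the bench around a flat inside of 92 x 92 mm. Room for one pot only. A thin white circle, 60 mm across, marks its middle. The origin is the centre of its underside, at bench height; x and y run along its sides, z up.
- tray_green: Green square tray, 100 x 100 mm, fixed to the bench. Its floor is 10 mm above the bench and a lip, 4 mm thick, rises to 15 mm above the bench around a flat inside of 92 x 92 mm. Room for one pot only. A thin white circle, 60 mm across, marks its middle. The origin is the centre of its underside, at bench height; x and y run along its sides, z up. Empty at the start: the parking tray.
- beaker_mid (a point): Clear plastic beaker, 68 mm across the rim, 85 mm tall, loose bystander. The point is on its axis, half-way up.
- flask_mid (a point): Amber bottle with black cap, 60 mm in diameter, 110 mm tall, loose bystander. The point is on its axis, half-way up.
- mortar_mid (a point): White ceramic mortar (bowl), 84 mm across the rim, 45 mm tall, loose bystander. The point is on its axis, half-way up.
Not all that is in view belongs to the job. Several things look just like the tray_green: the one meant starts farthest to the robot's right.

How it is judged:
On the way:
1. one of the pots stands released in the green tray (((horizontal distance between pot_red_mid and tray_green below 0.03 m and height (world z) of pot_red_mid between 0.037 and 0.044 m and angle between pot_red_mid's own z axis and vertical below 0.08 rad and contact force between pot_red and the fingers below 0.05 N and linear speed of pot_red below 0.02 m/s and angular speed of pot_red below 0.2 rad/s) or (horizontal distance between pot_blue_mid and tray_green below 0.03 m and height (world z) of pot_blue_mid between 0.042 and 0.049 m and angle between pot_blue_mid's own z axis and vertical below 0.08 rad and contact force between pot_blue and the fingers below 0.05 N and linear speed of pot_blue below 0.02 m/s and angular speed of pot_blue below 0.2 rad/s) or (horizontal distance between pot_yellow_mid and tray_green below 0.03 m and height (world z) of pot_yellow_mid between 0.047 and 0.054 m and angle between pot_yellow_mid's own z axis and vertical below 0.08 rad and contact force between pot_yellow and the fingers below 0.05 N and linear speed of pot_yellow below 0.02 m/s and angular speed of pot_yellow below 0.2 rad/s))), for 0.2 s.
At the end, for the whole second after the job is handed in: Each pot stands upright (within 0.08 rad), released and at rest on the floor of the tray of its lid's colour, its axis within 15 mm of the tray's middle (horizontal distance between pot_red_mid and tray_red below 0.015 m and height (world z) of pot_red_mid between 0.037 and 0.044 m and angle between each of pot_red_mid, pot_blue_mid, pot_yellow_mid's own z axis and vertical below 0.08 rad and contact force between each of pot_red, pot_blue, pot_yellow and the fingers below 0.05 N and linear speed of each of pot_red, pot_blue, pot_yellow below 0.02 m/s and angular speed of each of pot_red, pot_blue, pot_yellow below 0.2 rad/s and horizontal distance between pot_blue_mid and tray_blue below 0.015 m and height (world z) of pot_blue_mid between 0.042 and 0.049 m and horizontal distance between pot_yellow_mid and tray_yellow below 0.015 m and height (world z) of pot_yellow_mid between 0.047 and 0.054 m); the robot touches nothing.
It fails at once if a pot is tipped by more than 0.5 rad (angle between any of pot_red_mid, pot_blue_mid, pot_yellow_mid's own z axis and vertical above 0.5 rad).
It fails at once if a pot is dropped (faster than 0.7 m/s while not held) ((linear speed of pot_red above 0.7 m/s and contact force between pot_red and the fingers below 0.05 N) or (linear speed of pot_blue above 0.7 m/s and contact force between pot_blue and the fingers below 0.05 N) or (linear speed of pot_yellow above 0.7 m/s and contact force between pot_yellow and the fingers below 0.05 N)).
It fails at once if a pot is set on the bench (height (world z) of pot_red_mid below 0.035 m or height (world z) of pot_blue_mid below 0.04 m or height (world z) of pot_yellow_mid below 0.045 m).
It fails at once if the beaker, amber bottle or mortar is moved by more than 20 mm (distance of any of beaker_mid, flask_mid, mortar_mid from where it was at the start of the episode above 0.02 m).
It also fails if it takes over 106 s, if anything falls off the work surface, if the arm or the gripper's body presses on something with over 40 N, if the wrist force passes 120 N, or if a joint passes its speed limit or range.

ROBOT

A 6-joint arm with a two-finger parallel gripper is mounted at the origin on the work surface. World frame = base frame: x ahead of the robot, y to its left, z up, the work surface at z = 0. Lengths are in m, angles in rad, forces in N, time in s.
With the tool pointing down it reaches from about 0.375 to 0.975 m from the base axis. Payload 3.8 kg.
Tool frame: the origin (TCP) lies at the very end of the fingers, on their centre line; the grasp point (between the pads) lies 19 mm behind it; z points along the fingers, y is the line along which they close (so a half turn about z gives the same grasp; the last joint's range is limited). The gripper opens to 85 mm and grips with 20 to 120 N. Pads are 22 mm wide; open, the fingers measure 114 mm over their backs; the gripper's body (76 mm by 85 mm) begins 54 mm behind the grasp point. The pads swing forward as they close: fully open they stand 13 mm farther back than shut.
Start: joints at [-1.288, 0.264, 1.604, -0, 1.274, -0.037], TCP at [0.212, -0.641, 0.231] pointing down, gripper open.
Joint ranges: [-2.63, 2.63], [-0.94, 2.18], [0.31, 2.57], [-1.31, 4.45], [0, 2.66], [-2.55, 2.55]. Speed limits (rad/s): [2.57, 2.57, 3.14, 3.14, 3.14, 3.14].

INTERFACE

Orientations are given as a rotation vector (axis times angle).
In Python, from workcell import monitor, viewer, job gives the robot as it stands. The module is installed in compiled form; this text tells all that it offers.
- The arm moves only by the tool step_arm, never from a script. Its argument "series" is one flat list of numbers, 4 for each row, row after row: the shift along the tool's x, y, z in m, then the turn about the tool's z in rad. A call has 1 to 8 rows; each row is the pose to reach, as a shift and turn from the pose commanded when the call began, along the tool's axes at that moment; what a row does not reach only later rows make up. A row lasts 1/8 s, in which the tool goes at most 62.5 mm and 10.7 degrees, less where a joint would pass 70% of its speed; a pose out of reach is approached as far as the arm can. A call with a gripper value outside its range is refused whole. "gripper" is the opening, from 0 (shut) to 1 (fully open), set as the call begins (left out, the last holds). The fingers move at their own pace and stop on an object; "newtons" is the grip in N (left out, the last holds). Time passes only in rows, so rows that repeat a pose let the fingers close. It gives the time, the measured TCP pose, the force, the opening and the grip force at its end, in the units of the state.
- monitor.read_state(): the state, without advancing time (a new reading comes with each control period).
- viewer.read_camera(name): name is "scene" or "side" or "wrist"; returns a dict with "image" (400x640x3 uint8, red, green, blue), "intrinsics" (3x3 intrinsics, pixels), "distortion" ([k1, k2, p1, p2, k3] as OpenCV has them; the pictures are not rectified), "T" (4x4, takes a point from camera to world coordinates); the wrist camera has in their place "hand_eye" (4x4, takes a point from camera to tool coordinates, whose origin is the TCP and whose axes are the flange's). Camera axes: x right, y up, looking along -z (the intrinsics and any distortion apply to the point x, -y, -z); pixel columns grow to the right and rows downward; lengths in m; the calibration is good to about 2 mm. A picture is of the moment at which its call begins: read the wrist's pose just before it. There is no depth.
- job.finish_job(): hands the job in; it is judged then, once.
Trained networks look in a picture, given as the dict that the camera call returned (one of the last four; its "shot" number tells which), for a name from the list of things; names that differ only in an ending like _2 or _b are one class to them, and where a whole thing is asked for, a point or a joint stands for the part that bears it (a point fixed in the world has none). Each returns a list of dicts, best first, with "score" (0 to 1); they miss things now and then, are a little off and sometimes report something else, mostly with a low value. They report only what shows in the picture. A call takes as long as a camera call. They do not tell look-alikes from the thing itself.
- viewer.boxes_of(picture, label): "extent" ([centre column, centre row, width, height] in pixels, round what is visible of it).
- viewer.spot_point(picture, label): "point" ([column, row] in pixels: a listed point, or the origin of a listed thing).
The state is a dict: "time": time; "q": joint angles; "joint_vel": joint speeds; "joint_torque": joint torques, N m; "tool_pos": TCP position; "tcp_rot": TCP orientation; "wrist_force": force on the tool from outside, world axes, zero at the start; "torque": the same for the moment, N m; "width": opening from 0.0 (shut) to 1.0 (fully open); "grip_force": force on a finger pad.
Only numpy, scipy, OpenCV 4.12 (cv2) and the standard library are available. Lean on these libraries where they do the work, as an engineer would, in place of code of your own. Each camera call takes 0.05 s, during which the arm holds its last target. There are 200 camera calls.

## Working session

There is one attempt and no reset: what is moved stays moved. The work goes in short steps, Python scripts to look and compute and a tool call to move; the robot and the scene stay as the last step left them, time stands still between calls to the robot, and variables do not carry over. Pictures are saved under pics/ and viewed, at most 14 in all, crops included, and the job is handed in when it is done.

Besides the shell and the picture viewer there is one more tool, called after ">>>" as name(argument=value, ...) on one line, values as JSON. step_arm: Moves the arm, as the interface text tells. Its arguments: {"type":"object","properties":{"series":{"type":"array"},"gripper":{"type":"number"},"newtons":{"type":"number"}},"required":["series"]}

```bash
mkdir -p pics
cat > h.py <<'E'
import numpy as np, cv2
from scipy.spatial.transform import Rotation as R
from workcell import monitor, viewer, job
def camT(pic, st=None):
    if "T" in pic: return np.array(pic["T"])
    T=np.eye(4); T[:3,:3]=R.from_rotvec(st["tcp_rot"]).as_matrix(); T[:3,3]=st["tool_pos"]
    return T@np.array(pic["hand_eye"])
def ray(pic,px,st=None):
    u=cv2.undistortPoints(np.array([[px]],float),np.array(pic["intrinsics"]),np.array(pic["distortion"]))[0,0]
    T=camT(pic,st); return T[:3,3],T[:3,:3]@np.array([u[0],-u[1],-1])
def atz(pic,px,z,st=None):
    o,d=ray(pic,px,st); return o+d*(z-o[2])/d[2]
def shot(name,fn=None):
    st=monitor.read_state(); p=viewer.read_camera(name)
    if fn: cv2.imwrite("pics/"+fn,p["image"][:,:,::-1])
    return p,st
Z=dict(pot_red_mid=.04,pot_blue_mid=.045,pot_yellow_mid=.05,tray_red=0,tray_blue=0,tray_yellow=0,tray_green=0,beaker_mid=.0425,flask_mid=.055,mortar_mid=.0225)
def find(p,st,names=Z,n=1,z=None):
    for k in names:
        for r in viewer.spot_point(p,k)[:n]:
            print(k,round(r["score"],2),np.round(r["point"],0),np.round(atz(p,r["point"],Z[k] if z is None else z,st),3)[:2])
E
python3 - <<'E'
from h import *
s=monitor.read_state(); print(s)
for c in("scene","side"):
    p,st=shot(c,c+".png"); print(c,np.round(p["T"],2).tolist()); find(p,st,n=3)
E
```

```text
{'time': 0.0, 'q': array([-1.28789534e+00,  2.64774899e-01,  1.60542599e+00, -6.11262913e-06,
        1.27366308e+00, -3.68724883e-02]), 'joint_vel': array([ 0.00062044,  0.00025071, -0.00202203, -0.00067329, -0.00220588,
       -0.00068442]), 'joint_torque': array([-1.11106514e-03, -5.15117168e+01, -3.67312932e+01, -3.70669122e-04,
        1.28168127e-02, -5.70332901e-06]), 'tool_pos': array([ 0.211993  , -0.64006107,  0.22991928]), 'tcp_rot': array([-3.09929748e+00, -4.99805645e-01,  4.46568086e-04]), 'wrist_force': array([ 0.47339165, -0.55205616, -0.3925535 ]), 'torque': array([-0.03311904, -0.05430407, -0.03953758]), 'grip_force': 0.0, 'width': 1.0008910502386656}
scene [[0.5, -0.69, 0.53, 1.01], [0.87, 0.39, -0.32, -0.35], [0.01, 0.61, 0.79, 0.91], [0.0, 0.0, 0.0, 1.0]]
pot_red_mid 0.86 [297. 230.] [ 0.458 -0.079]
pot_red_mid 0.24 [337. 307.] [ 0.66  -0.098]
pot_blue_mid 0.91 [407. 229.] [0.579 0.134]
pot_yellow_mid 0.71 [438. 173.] [0.481 0.296]
tray_red 0.65 [436. 183.] [0.476 0.307]
tray_blue 0.83 [299. 236.] [ 0.448 -0.071]
tray_yellow 0.9 [401. 242.] [0.579 0.125]
tray_gre
[... 216 characters left out ...]
id 0.67 [366. 182.] [0.402 0.144]
side [[-0.89, 0.22, -0.4, 0.07], [-0.46, -0.47, 0.76, 0.7], [-0.02, 0.86, 0.52, 0.55], [0.0, 0.0, 0.0, 1.0]]
pot_red_mid 0.87 [320. 200.] [ 0.451 -0.067]
pot_blue_mid 0.83 [232. 229.] [0.577 0.152]
pot_yellow_mid 0.59 [225. 280.] [0.476 0.306]
tray_red 0.7 [229. 300.] [0.472 0.308]
tray_blue 0.97 [320. 212.] [ 0.453 -0.071]
tray_blue 0.24 [225. 302.] [0.475 0.317]
tray_yellow 0.68 [240. 239.] [0.578 0.131]
tray_green 0.95 [324. 164.] [ 0.577 -0.35 ]
tray_green 0.53 [428. 196.] [ 0.202 -0.285]
beaker_mid 0.72 [162. 250.] [0.673 0.285]
beaker_mid 0.36 [259. 176.] [ 0.683 -0.113]
mortar_mid 0.87 [299. 252.] [0.407 0.133]
mortar_mid 0.2 [233. 226.] [0.608 0.114]
```

View pics/scene.png

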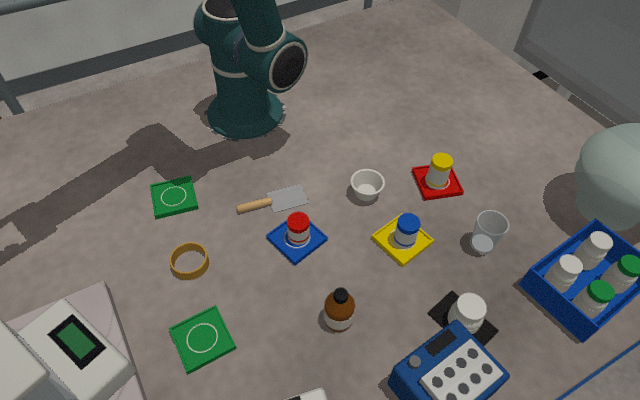

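View pics/side.png

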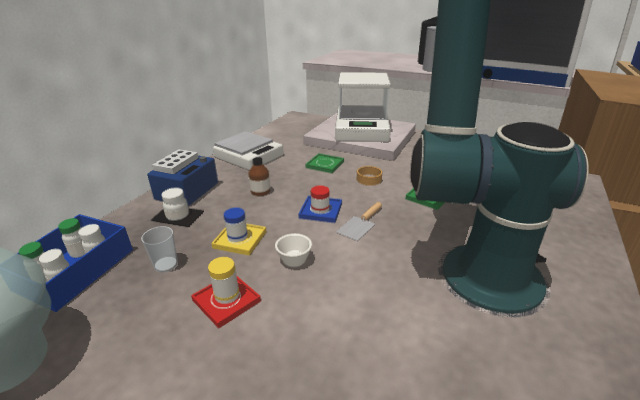

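The scene view shows the red pot in the blue tray (297,230), the blue pot in the yellow tray (407,229) and the yellow pot in the red tray (440,172). The green trays are at (203,341) and (173,200), and the first of those is farther right. The side view agrees. The balance at the lower left may stand near my path, so I'll check it before moving.

```bash
cat >> h.py <<'E'
def go(x,y,z,yaw=None,st=None):
    st=st or monitor.read_state(); M=R.from_rotvec(st["tcp_rot"]).as_matrix()
    d=M.T@(np.array([x,y,z])-st["tool_pos"]); cy=np.arctan2(M[1,0],M[0,0])
    t=0 if yaw is None else -(yaw-cy)
    print("shift",np.round(d,4),"turn",round(t,3),"yaw",round(cy,3),"t",round(st["time"],2),"rows",int(np.ceil(np.linalg.norm(d)/.0625)))
def tri(a,pa,b,pb):
    o1,d1=ray(a,pa);o2,d2=ray(b,pb); s=np.linalg.lstsq(np.c_[d1,-d2],o2-o1,rcond=None)[0]
    return np.round(.5*(o1+d1*s[0]+o2+d2*s[1]),3)
E
python3 - <<'E'
from h import *
a,_=shot("scene");b,_=shot("side")
print("display",tri(a,(77,342),b,(362,124)))
p,st=shot("wrist","w0.png"); print(np.round(p["hand_eye"],3))
for z in (.2,): print([np.round(atz(a,q,z),2) for q in [(2,335),(60,300),(130,370)]])
go(.5,-.25,.38)
E
```

```text
display [ 0.513 -0.543  0.094]
[[ 0.     0.957  0.289  0.074]
 [ 1.    -0.     0.    -0.001]
 [ 0.     0.289 -0.957 -0.143]
 [ 0.     0.     0.     1.   ]]
[array([ 0.51, -0.61,  0.2 ]), array([ 0.49, -0.53,  0.2 ]), array([ 0.66, -0.46,  0.2 ])]
shift [ 0.3961 -0.2805 -0.1487] turn 0 yaw 0.32 t 1.25 rows 9
```

View pics/w0.png

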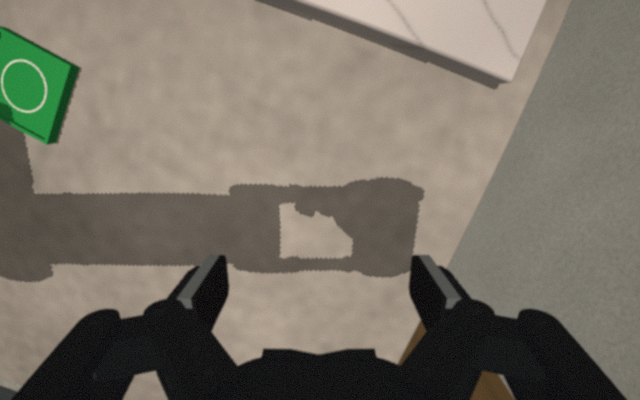

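The wrist view shows a green tray at the upper left (35,85) and the balance's base at the top. Next I go up, then over.

>>> step_arm(series=[0,0,-0.06,0,0,0,-0.12,0,0.02,-0.02,-0.15,0,0.07,-0.06,-0.15,0,0.12,-0.09,-0.15,0,0.17,-0.125,-0.15,0,0.22,-0.16,-0.15,0,0.27,-0.195,-0.15,0], gripper=1)

```text
time: 2.25
tool_pos: [0.4081, -0.3691, 0.3816]
tcp_rot: [3.101, 0.5, 0.001]
wrist_force: [0.1, -0.3, -0.5]
width: 1.003
grip_force: 0.0
```

>>> step_arm(series=[0.05,-0.03,0,0,0.09,-0.06,0,0,0.12,-0.09,0,0,0.12,-0.09,0,0])

```text
time: 2.75
tool_pos: [0.494, -0.2451, 0.3814]
tcp_rot: [-3.1, -0.507, -0.001]
wrist_force: [0.4, 0.3, -0.3]
width: 1.001
grip_force: 0.0
```

Run:
```python
from h import *
p,st=shot("wrist","w1.png"); print(st["tool_pos"],st["q"]); find(p,st,["pot_red_mid","tray_blue","flask_mid"]); find(p,st,["tray_green"],3)
```

```text
[ 0.49396155 -0.24507542  0.38143005] [-5.06210014e-01 -2.80516084e-02  1.65728991e+00  7.63646128e-04
  1.51220838e+00  7.40417959e-01]
pot_red_mid 0.85 [210. 146.] [ 0.456 -0.079]
tray_blue 0.91 [213. 142.] [ 0.456 -0.07 ]
flask_mid 0.7 [257.   0.] [ 0.672 -0.097]
tray_green 0.73 [395. 132.] [ 0.567 -0.353]
tray_green 0.68 [286. 300.] [ 0.202 -0.276]
```

View pics/w1.png

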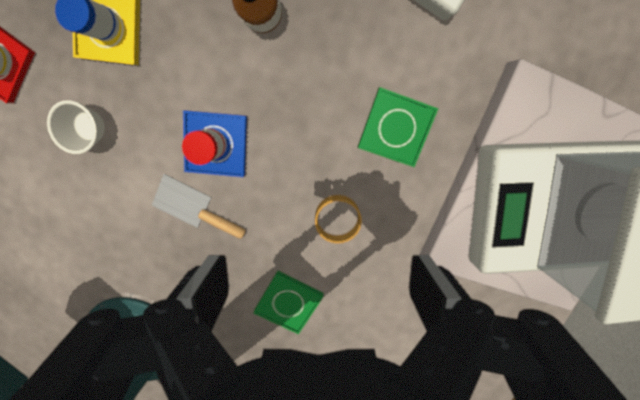

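The view shows the red pot in the blue tray (205,146). The target green tray is at (398,128), with nothing like it farther right, and the other green tray is at (288,302). I'll go above the red pot.

```bash
cat >> h.py <<'E'
HS=dict(red=[((0,130,60),(8,255,255)),((172,130,60),(180,255,255))],blue=[((100,130,50),(125,255,255))],yellow=[((22,130,80),(34,255,255))],green=[((50,130,40),(80,255,255))])
def blob(p,c,near):
    "min-area rect of the colour blob nearest a pixel (centre, size)"
    h=cv2.cvtColor(p["image"],cv2.COLOR_RGB2HSV); m=sum(cv2.inRange(h,np.array(a),np.array(b)) for a,b in HS[c])
    cs=[k for k in cv2.findContours(m,cv2.RETR_EXTERNAL,2)[0] if cv2.contourArea(k)>300]
    k=min(cs,key=lambda k:np.hypot(*(np.array(cv2.minAreaRect(k)[0])-near)))
    r=cv2.minAreaRect(k); return r
def meas(p,st,c,near,z):
    r=blob(p,c,near); print(c,np.round(r[0]),np.round(r[1]),np.round(atz(p,r[0],z,st)[:2],4))
E
python3 - <<'E'
from h import *
p,st=shot("wrist"); meas(p,st,"green",(398,128),.0125); meas(p,st,"blue",(214,143),.0125); meas(p,st,"red",(203,146),.066)
a,_=shot("scene"); meas(a,None,"green",(203,341),.0125); meas(a,None,"red",(297,222),.064); meas(a,None,"blue",(298,240),.01); meas(a,None,"blue",(407,222),.074);meas(a,None,"yellow",(402,243),.01);meas(a,None,"yellow",(441,162),.084);meas(a,None,"red",(436,182),.01)
go(.455,-.076,.19)
E
```

```text
green [395. 125.] [61. 63.] [ 0.5754 -0.3505]
blue [211. 142.] [63. 62.] [ 0.4567 -0.0757]
red [196. 146.] [32. 35.] [ 0.4553 -0.0712]
green [201. 339.] [50. 55.] [ 0.5776 -0.3552]
red [298. 222.] [20. 21.] [ 0.4538 -0.0749]
blue [296. 237.] [41. 48.] [ 0.4547 -0.0795]
blue [408. 223.] [22. 21.] [0.5812 0.1295]
yellow [402. 239.] [50. 42.] [0.5767 0.128 ]
yellow [442. 162.] [21. 19.] [0.4787 0.3019]
red [437. 181.] [35. 48.] [0.4779 0.3091]
shift [ 0.0186 -0.1757  0.1913] turn 0 yaw 0.318 t 3.1 rows 5
```

>>> step_arm(series=[0,-0.05,0.03,0,0.01,-0.1,0.07,0,0.0186,-0.145,0.11,0,0.0186,-0.1757,0.15,0,0.0186,-0.1757,0.1913,0,0.0186,-0.1757,0.1913,0])

```text
time: 3.85
tool_pos: [0.4521, -0.0746, 0.1866]
tcp_rot: [-3.099, -0.499, 0.011]
wrist_force: [-1.0, -0.7, 0.5]
width: 0.998
grip_force: 0.0
```

Run:
```python
from h import *
p,st=shot("wrist","w2.png"); r=viewer.spot_point(p,"pot_red_mid"); print(r[:2]); find(p,st,["pot_red_mid","tray_blue"])
meas(p,st,"red",r[0]["point"] if r else (320,200),.07); meas(p,st,"blue",(320,200),.0125)
go(.455,-.075,.027)
```

```text
[{'point': [318.5, 183.9], 'score': 0.57}]
pot_red_mid 0.57 [318. 184.] [ 0.454 -0.073]
red [318. 189.] [56. 55.] [ 0.457  -0.0709]
blue [323. 176.] [99. 94.] [ 0.4574 -0.0763]
shift [-0.0022 -0.0019  0.1654] turn 0 yaw 0.319 t 4.05 rows 3
```

View pics/w2.png

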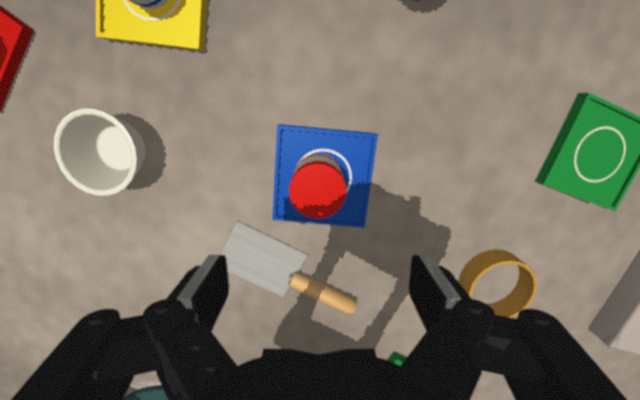

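The red lid is centred at (318,189), midway between the fingers, so I descend and grip.

>>> step_arm(series=[0.002,-0.002,0.05,0,0.003,-0.002,0.1,0,0.003,-0.002,0.13,0,0.003,-0.002,0.15,0,0.003,-0.002,0.162,0,0.003,-0.002,0.162,0])

```text
time: 4.8
tool_pos: [0.4581, -0.0725, 0.0284]
tcp_rot: [3.101, 0.499, 0.001]
wrist_force: [-0.3, -0.9, 0.2]
width: 0.999
grip_force: 0.0
```

>>> step_arm(series=[0,0,0,0,0,0,0,0,0,0,0,0,0,0,0,0,0,0,0,0,0,0,0,0], gripper=0, newtons=40)

```text
time: 5.55
tool_pos: [0.4587, -0.0723, 0.0293]
tcp_rot: [3.101, 0.5, 0.003]
wrist_force: [-1.1, 0.5, 5.9]
width: 0.576
grip_force: 41.7
```

Run:
```python
from h import *
go(.576,-.353,.13)
```

```text
shift [ 0.0234  0.3035 -0.1003] turn 0 yaw 0.32 t 5.55 rows 6
```

>>> step_arm(series=[0,0,-0.02,0,0,0,-0.06,0,0,0.03,-0.1,0,0.005,0.08,-0.1,0,0.01,0.13,-0.1,0,0.015,0.18,-0.1,0,0.02,0.23,-0.1,0,0.0234,0.275,-0.1,0])

```text
time: 6.55
tool_pos: [0.5664, -0.3273, 0.1275]
tcp_rot: [-3.101, -0.5, 0.001]
wrist_force: [-0.8, 0.8, -1.8]
width: 0.579
grip_force: 42.1
```

>>> step_arm(series=[0.0,0.02,0,0,0.0,0.028,0,0,0.0,0.028,0,0,0.0,0.028,0,0])

```text
time: 7.05
tool_pos: [0.5745, -0.3509, 0.1278]
tcp_rot: [-3.1, -0.501, 0.001]
wrist_force: [-1.2, -0.4, -2.1]
width: 0.576
grip_force: 42.2
```

Run:
```python
from h import *
p,st=shot("wrist","w3.png"); print(st["tool_pos"],st["width"]); meas(p,st,"green",(320,200),.0125)
go(.576,-.353,.029)
```

```text
[ 0.57448751 -0.35094441  0.12784893] 0.5763443002693741
green [321. 194.] [120. 114.] [ 0.5772 -0.3516]
shift [0.0008 0.0024 0.099 ] turn 0 yaw 0.321 t 7.1 rows 2
```

View pics/w3.png

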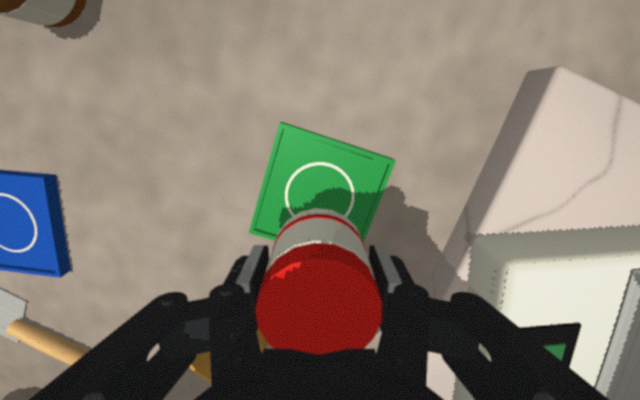

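The pot hangs upright over the green tray, whose circle is at (320,193). I lower it.

>>> step_arm(series=[0.001,0.001,0.04,0,0.002,0.001,0.07,0,0.002,0.001,0.085,0,0.002,0.001,0.093,0,0.002,0.001,0.098,0,0.002,0.001,0.099,0,0.002,0.001,0.099,0])

```text
time: 7.98
tool_pos: [0.5777, -0.3532, 0.0299]
tcp_rot: [3.101, 0.5, 0.002]
wrist_force: [-0.1, 0.3, -1.4]
width: 0.577
grip_force: 42.2
```

Run:
```python
from h import *
p,st=shot("side"); print(st["tool_pos"],st["wrist_force"],monitor.read_state()["wrist_force"]); find(p,st,["pot_red_mid"])
```

```text
[ 0.57772088 -0.35317223  0.02991839] [-0.14035153  0.33530576 -1.36506652] [-0.26676701 -0.52344529 -1.63962058]
pot_red_mid 0.68 [225. 279.] [0.486 0.294]
```

>>> step_arm(series=[0,0,0.001,0,0,0,0.002,0,0,0,0.002,0])

```text
time: 8.45
tool_pos: [0.5776, -0.3531, 0.0293]
tcp_rot: [3.101, 0.5, 0.001]
wrist_force: [-3.0, 1.8, 8.9]
width: 0.577
grip_force: 43.1
```

>>> step_arm(series=[0,0,0,0,0,0,0,0,0,0,0,0,0,0,0,0,0,0,0,0], gripper=0.95)

```text
time: 9.07
tool_pos: [0.5771, -0.3527, 0.0268]
tcp_rot: [-3.101, -0.5, 0.0]
wrist_force: [-0.0, 0.5, -0.5]
width: 0.948
grip_force: 0.0
```

>>> step_arm(series=[0,0,-0.03,0,0,0,-0.07,0,0,0,-0.12,0,0,0,-0.16,0,0,0,-0.16,0])

```text
time: 9.7
tool_pos: [0.5799, -0.3545, 0.1927]
tcp_rot: [3.095, 0.499, 0.011]
wrist_force: [0.1, -0.4, -1.0]
width: 0.951
grip_force: 0.0
```

Run:
```python
from h import *
p,st=shot("wrist","w4.png"); meas(p,st,"green",(320,200),.0125); meas(p,st,"red",(320,200),.07)
go(.578,.130,.20)
```

```text
green [313. 183.] [96. 92.] [ 0.5756 -0.3502]
red [315. 198.] [54. 54.] [ 0.5767 -0.3526]
shift [ 0.1517 -0.4591 -0.0116] turn 0 yaw 0.32 t 9.75 rows 8
```

View pics/w4.png

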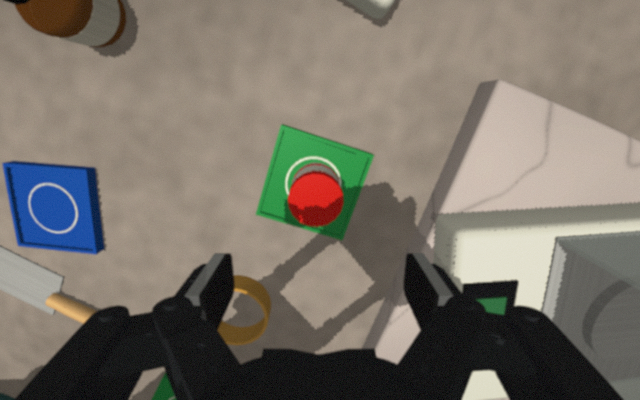

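The red pot stands upright and released in the green tray (315,198). Next is the blue pot.

>>> step_arm(series=[0.02,-0.055,-0.0116,0,0.04,-0.11,-0.0116,0,0.06,-0.165,-0.0116,0,0.08,-0.22,-0.0116,0,0.1,-0.28,-0.0116,0,0.115,-0.335,-0.0116,0,0.135,-0.39,-0.0116,0,0.146,-0.435,-0.0116,0])

```text
time: 10.75
tool_pos: [0.5775, 0.1083, 0.1964]
tcp_rot: [-3.101, -0.502, 0.005]
wrist_force: [0.5, -0.4, 0.1]
width: 0.95
grip_force: 0.0
```

>>> step_arm(series=[0.005,-0.02,0,0,0.006,-0.024,0,0,0.006,-0.024,0,0])

```text
time: 11.12
tool_pos: [0.577, 0.1298, 0.1979]
tcp_rot: [3.101, 0.5, -0.002]
wrist_force: [-0.3, 0.4, 0.2]
width: 0.949
grip_force: 0.0
```

Run:
```python
from h import *
p,st=shot("wrist","w5.png"); find(p,st,["pot_blue_mid","tray_yellow"]); meas(p,st,"yellow",(320,190),.0125); meas(p,st,"blue",(320,195),.08)
print(st["q"]);go(.58,.13,.031)
```

```text
tray_yellow 0.52 [125. 226.] [0.447 0.332]
yellow [318. 176.] [98. 93.] [0.5799 0.1316]
blue [318. 187.] [54. 55.] [0.584  0.1337]
[ 1.79555946e-01  1.31257526e-01  1.82431583e+00 -7.56725693e-04
  1.18723637e+00  1.43115863e+00]
shift [2.800e-03 1.000e-04 1.675e-01] turn 0 yaw 0.318 t 11.28 rows 3
```

View pics/w5.png

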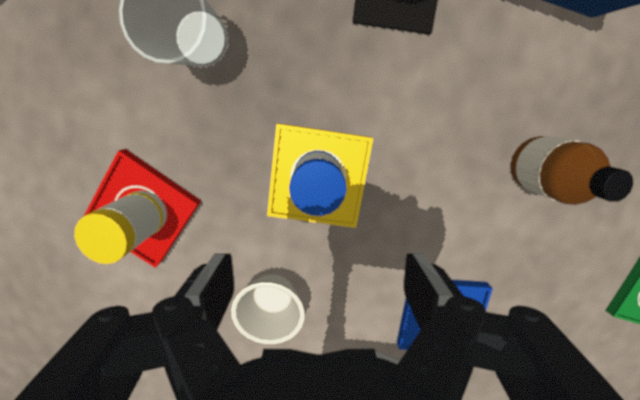

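The blue lid is at (318,187), between the fingers. The mortar at (268,310) is well clear.

>>> step_arm(series=[0.002,0,0.05,0,0.004,0,0.1,0,0.004,0,0.135,0,0.004,0,0.155,0,0.004,0,0.167,0,0.004,0,0.167,0])

```text
time: 12.02
tool_pos: [0.5811, 0.1318, 0.0316]
tcp_rot: [3.102, 0.5, -0.0]
wrist_force: [0.2, -0.8, 0.2]
width: 0.948
grip_force: 0.0
```

>>> step_arm(series=[0,0,0,0,0,0,0,0,0,0,0,0,0,0,0,0,0,0,0,0,0,0,0,0], gripper=0, newtons=40)

```text
time: 12.78
tool_pos: [0.5824, 0.1324, 0.0334]
tcp_rot: [-3.101, -0.5, -0.005]
wrist_force: [-0.6, -0.3, 6.1]
width: 0.576
grip_force: 41.7
```

Run:
```python
from h import *
go(.456,-.076,.14)
```

```text
shift [-0.1852  0.1581 -0.1072] turn 0 yaw 0.32 t 12.78 rows 5
```

>>> step_arm(series=[0,0,-0.02,0,0,0,-0.06,0,-0.015,0.02,-0.107,0,-0.055,0.055,-0.107,0,-0.095,0.09,-0.107,0,-0.13,0.12,-0.107,0,-0.165,0.145,-0.107,0,-0.183,0.157,-0.107,0])

```text
time: 13.78
tool_pos: [0.4549, -0.0759, 0.1392]
tcp_rot: [3.102, 0.498, -0.0]
wrist_force: [-0.1, -0.4, -0.4]
width: 0.575
grip_force: 41.8
```

>>> step_arm(series=[0,0,0,0,0,0,0,0])

```text
time: 14.02
tool_pos: [0.4571, -0.0742, 0.1392]
tcp_rot: [3.102, 0.5, 0.002]
wrist_force: [0.0, 0.9, -1.2]
width: 0.572
grip_force: 41.8
```

Run:
```python
from h import *
p,st=shot("wrist"); cv2.imwrite("pics/w6.png",p["image"][:,:,::-1]); print(st["tool_pos"],st["width"])
h=cv2.cvtColor(p["image"],cv2.COLOR_RGB2HSV); m=sum(cv2.inRange(h,np.array(a),np.array(b)) for a,b in HS["blue"])
for k in cv2.findContours(m,cv2.RETR_EXTERNAL,2)[0]:
    if cv2.contourArea(k)>300: r=cv2.minAreaRect(k); print(np.round(r[0]),np.round(r[1]),np.round(atz(p,r[0],.0125,st),4))
go(.456,-.076,.0334)
```

```text
[ 0.45705948 -0.07424587  0.1392183 ] 0.5717259606902196
[318. 298.] [112. 134.] [ 0.3538 -0.1072  0.0125]
[321. 187.] [59. 40.] [ 0.4637 -0.0741  0.0125]
[323. 192.] [116. 108.] [ 0.4594 -0.0772  0.0125]
shift [-0.0019  0.0014  0.1057] turn 0 yaw 0.32 t 14.07 rows 2
```

View pics/w6.png

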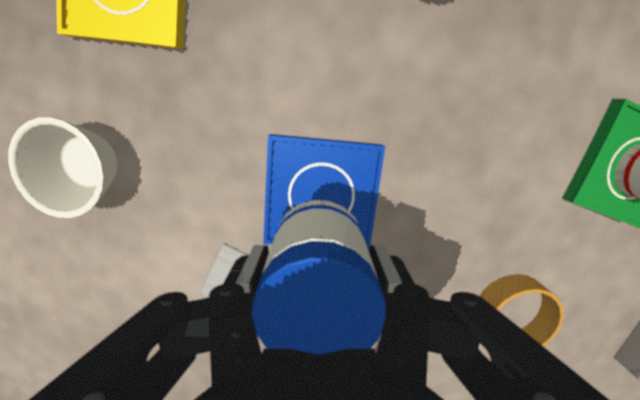

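The blue pot hangs over the blue tray, whose circle is at (322,192). I lower it.

>>> step_arm(series=[0,0.002,0.04,0,0,0.002,0.075,0,0,0.002,0.09,0,0,0.002,0.1,0,0,0.002,0.105,0,0,0.002,0.107,0,0,0.002,0.108,0,0,0.002,0.108,0])

```text
time: 15.08
tool_pos: [0.4581, -0.0764, 0.0333]
tcp_rot: [-3.101, -0.5, -0.001]
wrist_force: [-6.8, 3.0, 13.6]
width: 0.576
grip_force: 43.3
```

Run:
```python
from h import *
s=monitor.read_state(); print(s["tool_pos"],s["wrist_force"])
```

```text
[ 0.45808069 -0.0764083   0.03332741] [-6.8465924   3.03819498 13.60889955]
```

In contact at the tray floor, so I release.

>>> step_arm(series=[0,0,0,0,0,0,0,0,0,0,0,0,0,0,0,0,0,0,0,0], gripper=0.95)

```text
time: 15.7
tool_pos: [0.4571, -0.0764, 0.0304]
tcp_rot: [-3.101, -0.5, 0.0]
wrist_force: [-0.2, -0.5, 0.1]
width: 0.951
grip_force: 0.0
```

>>> step_arm(series=[0,0,-0.03,0,0,0,-0.07,0,0,0,-0.12,0,0,0,-0.17,0,0,0,-0.17,0,0,0,-0.17,0])

```text
time: 16.45
tool_pos: [0.4569, -0.0764, 0.2002]
tcp_rot: [-3.101, -0.5, 0.0]
wrist_force: [-0.0, 0.7, -0.7]
width: 0.948
grip_force: 0.0
```

Run:
```python
from h import *
p,st=shot("wrist","w7.png"); find(p,st,["pot_blue_mid","tray_blue"]); 
a,_=shot("scene"); find(a,None,["pot_blue_mid","tray_blue"])
go(.478,.303,.21)
```

```text
pot_blue_mid 0.74 [298. 225.] [ 0.45  -0.072]
tray_blue 0.81 [295. 236.] [ 0.443 -0.078]
shift [ 0.1397 -0.3533 -0.0106] turn 0 yaw 0.32 t 16.75 rows 7
```

View pics/w7.png

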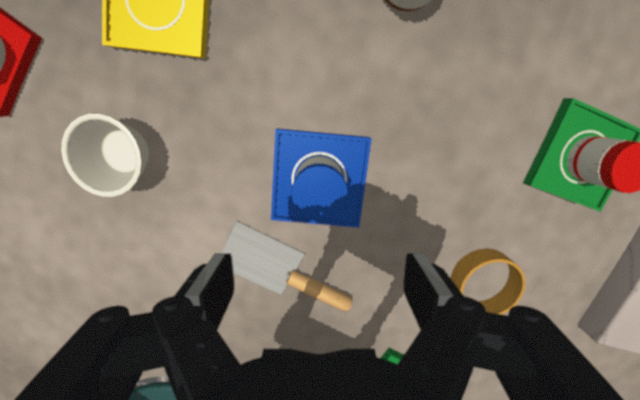

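The blue pot is upright in the blue tray, with its lid at (320,190). Next is the yellow pot.

>>> step_arm(series=[0.02,-0.055,-0.01,0,0.04,-0.11,-0.01,0,0.065,-0.165,-0.01,0,0.085,-0.22,-0.01,0,0.107,-0.275,-0.01,0,0.128,-0.325,-0.01,0,0.1397,-0.353,-0.01,0,0.1397,-0.353,-0.01,0])

```text
time: 17.75
tool_pos: [0.4784, 0.3044, 0.2096]
tcp_rot: [3.1, 0.505, -0.002]
wrist_force: [0.8, -0.1, -0.2]
width: 0.95
grip_force: 0.0
```

>>> step_arm(series=[0,0,0,0,0,0,0,0])

```text
time: 18.0
tool_pos: [0.4788, 0.3013, 0.2103]
tcp_rot: [3.101, 0.498, -0.001]
wrist_force: [-0.3, -0.0, -0.3]
width: 0.946
grip_force: 0.0
```

Run:
```python
from h import *
p,st=shot("wrist","w8.png"); find(p,st,["pot_yellow_mid","tray_red"]); meas(p,st,"red",(320,190),.0125); meas(p,st,"yellow",(320,200),.09); print(st["tool_pos"],st["q"])
go(.478,.303,.036)
```

```text
tray_red 0.56 [309. 171.] [0.478 0.313]
red [309. 173.] [93. 91.] [0.4784 0.3127]
yellow [314. 190.] [55. 55.] [0.4815 0.3066]
[0.47876532 0.30131137 0.21030023] [ 5.17853241e-01  7.30986164e-02  1.86462899e+00 -2.83104041e-04
  1.20459867e+00  1.77028962e+00]
shift [-0.0005 -0.0017  0.1747] turn 0 yaw 0.318 t 18.15 rows 3
```

View pics/w8.png

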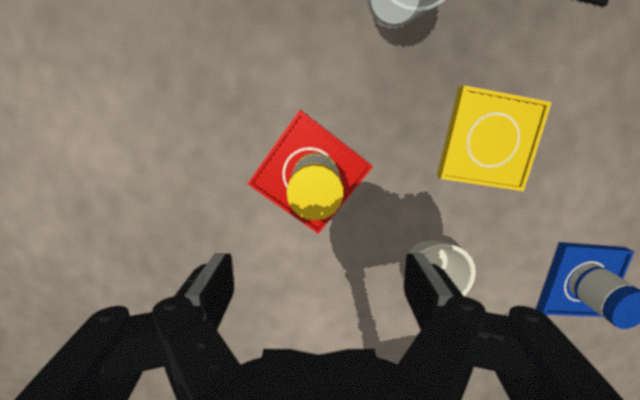

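The yellow lid is at (314,190) and the red tray's middle at (309,172). The mortar at (445,270) is clear. I descend with a 4 mm correction to the left.

>>> step_arm(series=[0.002,-0.004,0.05,0,0.002,-0.004,0.1,0,0.002,-0.004,0.14,0,0.002,-0.004,0.16,0,0.002,-0.004,0.174,0,0.002,-0.004,0.174,0])

```text
time: 18.9
tool_pos: [0.4791, 0.3064, 0.0359]
tcp_rot: [3.101, 0.499, -0.002]
wrist_force: [0.2, -0.3, 0.4]
width: 0.949
grip_force: 0.0
```

>>> step_arm(series=[0,0,0,0,0,0,0,0,0,0,0,0,0,0,0,0,0,0,0,0,0,0,0,0], gripper=0, newtons=40)

```text
time: 19.65
tool_pos: [0.4808, 0.3077, 0.0383]
tcp_rot: [-3.101, -0.5, -0.005]
wrist_force: [-0.5, 0.3, 6.1]
width: 0.578
grip_force: 41.6
```

Run:
```python
from h import *
go(.579,.130,.145)
```

```text
shift [ 0.0376  0.1995 -0.1067] turn 0 yaw 0.32 t 19.65 rows 4
```

>>> step_arm(series=[0,0,-0.02,0,0,0,-0.06,0,0.005,0.02,-0.107,0,0.014,0.07,-0.107,0,0.023,0.12,-0.107,0,0.032,0.165,-0.107,0,0.038,0.195,-0.107,0,0.038,0.1995,-0.107,0])

```text
time: 20.65
tool_pos: [0.5788, 0.1278, 0.1433]
tcp_rot: [3.102, 0.496, -0.001]
wrist_force: [0.5, 0.1, -0.6]
width: 0.577
grip_force: 41.8
```

>>> step_arm(series=[0,0,0,0,0,0,0,0])

```text
time: 20.9
tool_pos: [0.5775, 0.1306, 0.1433]
tcp_rot: [-3.101, -0.502, 0.001]
wrist_force: [0.4, -0.1, -1.4]
width: 0.577
grip_force: 41.8
```

Run:
```python
from h import *
p,st=shot("wrist","w9.png"); print(st["tool_pos"],st["width"])
h=cv2.cvtColor(p["image"],cv2.COLOR_RGB2HSV); m=sum(cv2.inRange(h,np.array(a),np.array(b)) for a,b in HS["yellow"])
for k in cv2.findContours(m,cv2.RETR_EXTERNAL,2)[0]:
    if cv2.contourArea(k)>300: r=cv2.minAreaRect(k); print(np.round(r[0]),np.round(r[1]),np.round(atz(p,r[0],.0125,st),4))
go(.579,.130,.0383)
```

```text
[0.57753381 0.13055886 0.14334568] 0.5773853007523494
[318. 304.] [101. 133.] [0.4652 0.094  0.0125]
[319. 189.] [117. 109.] [0.58   0.1317 0.0125]
shift [0.0012 0.0011 0.1051] turn 0 yaw 0.321 t 20.95 rows 2
```

View pics/w9.png

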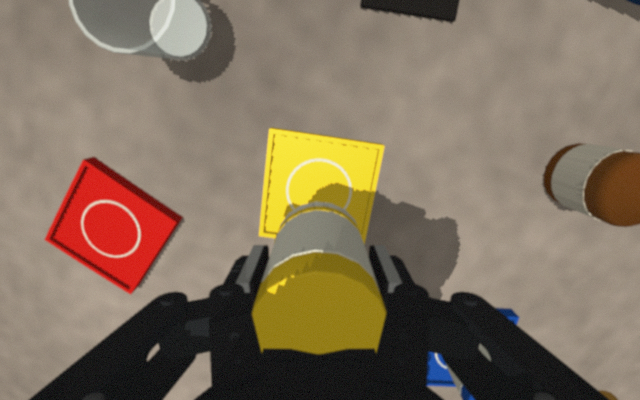

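The yellow pot hangs over the yellow tray, whose circle is at (319,189). I lower and release it.

>>> step_arm(series=[0.001,0,0.04,0,0.001,0,0.075,0,0.001,0,0.09,0,0.001,0,0.1,0,0.001,0,0.104,0,0.001,0,0.106,0,0.001,0,0.107,0,0.001,0,0.107,0])

```text
time: 21.95
tool_pos: [0.5802, 0.1301, 0.0383]
tcp_rot: [-3.101, -0.5, -0.003]
wrist_force: [-1.4, 0.5, 5.7]
width: 0.578
grip_force: 42.2
```

>>> step_arm(series=[0,0,0,0,0,0,0,0])

```text
time: 22.2
tool_pos: [0.5802, 0.1301, 0.0383]
tcp_rot: [-3.101, -0.5, -0.003]
wrist_force: [-1.7, 0.6, 6.3]
width: 0.575
grip_force: 42.2
```

>>> step_arm(series=[0,0,0,0,0,0,0,0,0,0,0,0,0,0,0,0,0,0,0,0], gripper=0.95)

```text
time: 22.82
tool_pos: [0.5792, 0.1299, 0.0364]
tcp_rot: [3.101, 0.5, -0.0]
wrist_force: [0.6, 0.1, -0.5]
width: 0.949
grip_force: 0.0
```

>>> step_arm(series=[0,0,-0.03,0,0,0,-0.07,0,0,0,-0.12,0,0,0,-0.17,0,0,0,-0.17,0,0,0,-0.17,0])

```text
time: 23.58
tool_pos: [0.579, 0.1298, 0.2063]
tcp_rot: [3.102, 0.5, -0.0]
wrist_force: [0.8, -0.0, -0.7]
width: 0.95
grip_force: 0.0
```

Run:
```python
from h import *
p,st=shot("wrist"); meas(p,st,"red",(100,220),.0125); meas(p,st,"yellow",(320,190),.0125)
a,_=shot("scene"); find(a,None,["pot_blue_mid","pot_yellow_mid","pot_red_mid"]); meas(a,None,"red",(436,182),.0125); meas(a,None,"yellow",(409,218),.084)
b,_=shot("side"); meas(b,None,"red",(226,298),.0125); find(b,None,["pot_yellow_mid","pot_blue_mid"])
go(.577,-.352,.20)
```

```text
red [143. 207.] [94. 82.] [0.4818 0.3126]
yellow [317. 177.] [95. 92.] [0.5789 0.1319]
pot_blue_mid 0.61 [297. 228.] [ 0.455 -0.078]
pot_yellow_mid 0.58 [403. 228.] [0.575 0.125]
pot_red_mid 0.7 [200. 331.] [ 0.573 -0.352]
red [438. 181.] [35. 46.] [0.4804 0.3095]
yellow [403. 237.] [46. 50.] [0.6109 0.0932]
red [226. 298.] [43. 59.] [0.4729 0.3149]
pot_yellow_mid 0.7 [239. 219.] [0.582 0.116]
pot_blue_mid 0.68 [318. 200.] [ 0.453 -0.058]
shift [-0.1532  0.4568  0.0057] turn 0 yaw 0.32 t 23.98 rows 8
```

Red tray ≈ (0.479, 0.312). I go back to the red pot, whose spot is already known.

>>> step_arm(series=[-0.02,0.055,0,0,-0.04,0.11,0,0,-0.055,0.165,0,0,-0.075,0.22,0,0,-0.095,0.28,0,0,-0.113,0.335,0,0,-0.13,0.39,0,0,-0.146,0.435,0,0])

```text
time: 24.98
tool_pos: [0.5771, -0.3313, 0.2063]
tcp_rot: [3.102, 0.499, 0.0]
wrist_force: [0.7, 0.6, -0.1]
width: 0.95
grip_force: 0.0
```

>>> step_arm(series=[-0.005,0.02,0,0,-0.007,0.022,0.005,0,-0.007,0.022,0.005,0,-0.007,0.022,0.005,0])

```text
time: 25.48
tool_pos: [0.5778, -0.3502, 0.2014]
tcp_rot: [-3.1, -0.503, 0.0]
wrist_force: [-0.2, 0.4, 0.4]
width: 0.953
grip_force: 0.0
```

Run:
```python
from h import *
p,st=shot("wrist"); meas(p,st,"red",(320,195),.07); print(st["tool_pos"])
go(.577,-.352,.027)
```

```text
red [322. 194.] [52. 53.] [ 0.5765 -0.353 ]
[ 0.57784011 -0.35021828  0.20137695]
shift [-0.0014  0.0013  0.1747] turn 0 yaw 0.322 t 25.52 rows 3
```

>>> step_arm(series=[-0.001,0.002,0.05,0,-0.001,0.002,0.1,0,-0.001,0.002,0.14,0,-0.001,0.002,0.16,0,-0.001,0.002,0.174,0,-0.001,0.002,0.174,0])

```text
time: 26.28
tool_pos: [0.5775, -0.3541, 0.0276]
tcp_rot: [-3.101, -0.501, 0.0]
wrist_force: [-0.3, -0.4, -0.3]
width: 0.948
grip_force: 0.0
```

>>> step_arm(series=[0,0,0,0,0,0,0,0,0,0,0,0,0,0,0,0,0,0,0,0,0,0,0,0], gripper=0, newtons=40)

```text
time: 27.02
tool_pos: [0.5787, -0.3551, 0.0297]
tcp_rot: [3.099, 0.5, 0.004]
wrist_force: [1.4, 0.5, 5.5]
width: 0.577
grip_force: 42.0
```

>>> step_arm(series=[0,0,-0.02,0,0,0,-0.06,0,0,0,-0.11,0,0,0,-0.16,0,0,0,-0.17,0,0,0,-0.17,0])

```text
time: 27.78
tool_pos: [0.5774, -0.3544, 0.1986]
tcp_rot: [3.1, 0.5, 0.002]
wrist_force: [0.0, 0.1, -1.8]
width: 0.579
grip_force: 41.8
```

Run:
```python
from h import *
go(.479,.311,.20)
```

```text
shift [ 0.1157 -0.6626 -0.0022] turn 0 yaw 0.32 t 27.77 rows 11
```

>>> step_arm(series=[0.005,-0.03,0,0,0.014,-0.08,0,0,0.023,-0.135,0,0,0.033,-0.19,0,0,0.043,-0.245,0,0,0.052,-0.3,0,0,0.062,-0.355,0,0,0.072,-0.41,0,0])

```text
time: 28.78
tool_pos: [0.5142, 0.0591, 0.1945]
tcp_rot: [-3.101, -0.5, 0.008]
wrist_force: [0.7, -0.0, -1.7]
width: 0.579
grip_force: 42.0
```

>>> step_arm(series=[0.01,-0.055,0,0,0.019,-0.11,0,0,0.028,-0.165,0,0,0.036,-0.21,0,0,0.042,-0.24,0.02,0,0.044,-0.252,0.05,0,0.044,-0.252,0.06,0,0.044,-0.252,0.06,0])

```text
time: 29.78
tool_pos: [0.4777, 0.3091, 0.1351]
tcp_rot: [3.099, 0.5, -0.008]
wrist_force: [1.2, -0.6, -1.2]
width: 0.575
grip_force: 42.0
```

Run:
```python
from h import *
p,st=shot("wrist","w10.png"); print(st["tool_pos"],st["width"])
h=cv2.cvtColor(p["image"],cv2.COLOR_RGB2HSV); m=sum(cv2.inRange(h,np.array(a),np.array(b)) for a,b in HS["red"])
for k in cv2.findContours(m,cv2.RETR_EXTERNAL,2)[0]:
    if cv2.contourArea(k)>300: r=cv2.minAreaRect(k); print(np.round(r[0]),np.round(r[1]),np.round(atz(p,r[0],.0125,st),4))
go(.479,.312,.0297)
```

```text
[0.47772392 0.30913828 0.13508575] 0.5754363790528615
[318. 299.] [110. 126.] [0.3749 0.2761 0.0125]
[315. 188.] [50. 61.] [0.482  0.3142 0.0125]
[316. 194.] [118. 121.] [0.4765 0.3115 0.0125]
shift [ 0.0011 -0.0023  0.107 ] turn 0 yaw 0.319 t 29.82 rows 2
```

View pics/w10.png

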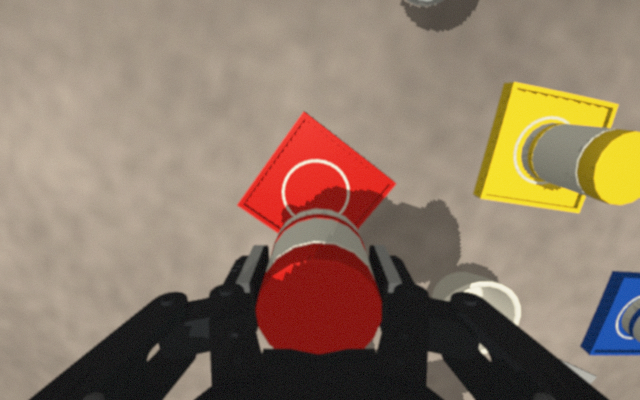

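The red pot hangs over the red tray, whose circle is at (316,190). I lower it.

>>> step_arm(series=[0.001,-0.003,0.04,0,0.001,-0.003,0.075,0,0.001,-0.003,0.09,0,0.001,-0.003,0.1,0,0.001,-0.003,0.105,0,0.001,-0.003,0.107,0,0.001,-0.003,0.108,0,0.001,-0.003,0.108,0])

```text
time: 30.82
tool_pos: [0.4797, 0.314, 0.0301]
tcp_rot: [-3.101, -0.5, -0.001]
wrist_force: [0.0, -0.7, -1.8]
width: 0.58
grip_force: 42.0
```

>>> step_arm(series=[0,0,0,0,0,0,0,0])

```text
time: 31.08
tool_pos: [0.4794, 0.3139, 0.0297]
tcp_rot: [-3.101, -0.5, -0.0]
wrist_force: [0.4, 0.2, -1.7]
width: 0.574
grip_force: 42.0
```

Not quite in contact, so down 1.5 mm more before I release.

>>> step_arm(series=[0,0,0.001,0,0,0,0.0015,0,0,0,0.0015,0])

```text
time: 31.45
tool_pos: [0.4795, 0.3139, 0.0297]
tcp_rot: [3.101, 0.5, -0.0]
wrist_force: [-4.4, -2.3, 9.4]
width: 0.575
grip_force: 43.1
```

>>> step_arm(series=[0,0,0,0,0,0,0,0,0,0,0,0,0,0,0,0,0,0,0,0], gripper=0.95)

```text
time: 32.08
tool_pos: [0.4793, 0.3138, 0.028]
tcp_rot: [3.101, 0.5, -0.0]
wrist_force: [0.0, -0.5, 0.3]
width: 0.948
grip_force: 0.0
```

>>> step_arm(series=[0,0,-0.03,0,0,0,-0.07,0,0,0,-0.12,0,0,0,-0.17,0,0,0,-0.2,0,0,0,-0.2,0,0,0,-0.2,0])

```text
time: 32.95
tool_pos: [0.4787, 0.3134, 0.2269]
tcp_rot: [3.101, 0.5, -0.002]
wrist_force: [-0.0, -0.9, -0.2]
width: 0.949
grip_force: 0.0
```

Run:
```python
from h import *
p,st=shot("wrist","w11.png")
a,_=shot("scene"); find(a,None)
b,_=shot("side"); find(b,None)
```

```text
pot_red_mid 0.82 [439. 171.] [0.473 0.31 ]
pot_blue_mid 0.63 [297. 228.] [ 0.456 -0.079]
pot_yellow_mid 0.91 [404. 230.] [0.58  0.123]
tray_red 0.69 [432. 184.] [0.474 0.296]
tray_blue 0.84 [296. 236.] [ 0.446 -0.076]
tray_yellow 0.86 [403. 238.] [0.572 0.136]
tray_green 0.76 [173. 198.] [ 0.198 -0.284]
beaker_mid 0.66 [488. 232.] [0.673 0.288]
flask_mid 0.83 [337. 309.] [ 0.671 -0.104]
mortar_mid 0.94 [367. 186.] [0.412 0.138]
pot_red_mid 0.56 [223. 288.] [0.473 0.316]
pot_blue_mid 0.94 [316. 198.] [ 0.462 -0.065]
pot_yellow_mid 0.56 [237. 221.] [0.582 0.125]
tray_red 0.81 [224. 300.] [0.48  0.313]
tray_blue 0.66 [320. 213.] [ 0.452 -0.066]
tray_yellow 0.85 [238. 238.] [0.582 0.129]
tray_green 0.76 [426. 196.] [ 0.21  -0.284]
beaker_mid 0.92 [164. 250.] [0.669 0.284]
flask_mid 0.8 [258. 178.] [ 0.659 -0.079]
mortar_mid 0.9 [298. 251.] [0.41  0.132]
```

View pics/w11.png

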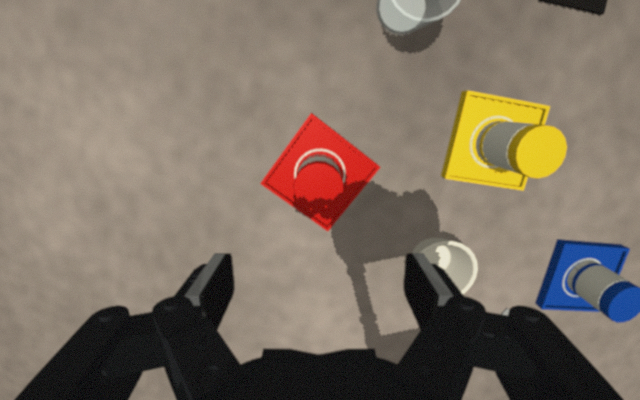

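All three pots stand upright inside their circles: red (320,185), yellow (510,145), blue (590,285). The bystanders haven't moved, so I hand the job in.

```bash
python3 -c "
from h import *
print(job.finish_job())"
```

```text
the job is handed in; nothing more can be done
None
```

The job is handed in at about 33 s of the 106 s allowed: the red, blue and yellow pots stand upright and released in their own trays, the green tray is empty again, and the last camera check shows the beaker, amber bottle and mortar where they were; no verdict was returned.

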